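Heft the check-weight canisters and shelve the full and the empty one

TASK

Three closed canisters on the lab bench look alike, but one is full of steel check weights, one is half full and one is empty: lift them to feel which is which. Stand the full one in the green tray and the empty one in the red tray, each set down gently, square to the tray and slid right up against the tray's back stop, and let the half-full one stay on the bench where it stood (put it back if you lifted it). Do not tip or drop the canisters, hit or shove them hard against the trays, or disturb the amber bottle and the beaker.

Things in the scene. Friction and masses are not known exactly. Their poses are not given: they have to be found in the camera images.
- canister_a: one of three like canisters: white box 72 x 72 mm, grey lid 76 x 76 mm fixed shut, top at 84 mm; on it a black grip bar 60 mm long (own x), 16 mm thick (own y), from 84 to 114 mm high. Origin: centre of underside, z up. Which is which differs every time: full weighs 780 g, half full 430 g, empty 200 g (each within 70 g). Contents, steel check weights, shift up to 3 mm inside
- canister_b: one of three like canisters: white box 72 x 72 mm, grey lid 76 x 76 mm fixed shut, top at 84 mm; on it a black grip bar 60 mm long (own x), 16 mm thick (own y), from 84 to 114 mm high. Origin: centre of underside, z up. Which is which differs every time: full weighs 780 g, half full 430 g, empty 200 g (each within 70 g). Contents, steel check weights, shift up to 3 mm inside
- canister_c: one of three like canisters: white box 72 x 72 mm, grey lid 76 x 76 mm fixed shut, top at 84 mm; on it a black grip bar 60 mm long (own x), 16 mm thick (own y), from 84 to 114 mm high. Origin: centre of underside, z up. Which is which differs every time: full weighs 780 g, half full 430 g, empty 200 g (each within 70 g). Contents, steel check weights, shift up to 3 mm inside
- tray_green: green tray for the full canister, fixed; 150 mm (x) by 110 mm (y), floor top 6 mm above the bench. Origin: centre of underside. Back stop at its +x end (away from the robot), 40 mm high, inner face at x = +63 mm: a canister against it has its origin at x = +27 mm. Side lips 16 mm high, 100 mm apart; -x end open
- tray_red: red tray for the empty canister, fixed; 150 mm (x) by 110 mm (y), floor top 6 mm above the bench. Origin: centre of underside. Back stop at its +x end (away from the robot), 40 mm high, inner face at x = +63 mm: a canister against it has its origin at x = +27 mm. Side lips 16 mm high, 100 mm apart; -x end open
- amber_bottle: bystander: amber glass bottle, 68 mm across, 145 mm high, loose; origin at the centre of its underside. Beyond it stand a pH meter (75 mm high, from 0.76 m ahead of the robot) and, far left, an electrode stand (230 mm high), both fixed, not part of the job
- beaker: bystander: empty glass beaker, 70 mm across, 90 mm high, loose; origin at the centre of its underside

How it is judged:
By the outcome, as a careful person would: the job done as asked, in the order asked, and still so for the second after the job is handed in, with the robot touching nothing.
It also fails if it takes over 72 s, if anything falls off the work surface, if the arm or the gripper's body presses on something with over 40 N, if the wrist force passes 120 N, or if a joint passes its speed limit or range.

ROBOT

A 6-joint arm with a two-finger parallel gripper is mounted at the origin on the work surface. World frame = base frame: x ahead of the robot, y to its left, z up, the work surface at z = 0. Lengths are in m, angles in rad, forces in N, time in s.
With the tool pointing down it reaches from about 0.25 to 0.725 m from the base axis. Payload 4 kg.
Tool frame: the origin (TCP) lies on the centre line of the jaws, within the pads' length; the fingertips stand tip_reach ahead of it and the grasp point (between the pads) lies 5 mm behind it (tip_reach is the distance from the TCP to the fingertips, in m); z points along the fingers, y is the direction in which the jaws open and shut (so a half turn about z gives the same grasp; the last joint's range is limited). The gripper opens to 85 mm and grips with 20 to 120 N. Pads are 22 mm wide; open, the fingers measure 114 mm over their backs; the gripper's body (76 mm by 85 mm) begins 54 mm behind the grasp point. The pads swing forward as they close: fully open they stand 13 mm farther back than shut.
Start: joints at [1.315, 0.241, 0.005, 1.335, 0, 1.571], TCP at [0.127, 0.484, 0.245] pointing down, gripper open.
Joint ranges: [-2.72, 2.72], [-1.05, 1.87], [-1.09, 1.28], [-1.99, 2.15], [-1.42, 1.44], [-3.14, 3.14]. Speed limits (rad/s): [2.79, 2.79, 3.14, 3.14, 3.14, 3.14].

INTERFACE

Orientations are given as a unit quaternion [x, y, z, w].
In Python, from workcell import * gives the robot as it stands.
- The arm moves only by the tool arm_command, never from a script. Its arguments are lists of equal length, an entry for each row: "translation": the shift along the tool's x, y, z in cm, a list of three; "turn": the turn about the tool's z in rad; "hand": the closure, from 0 (fully open) to 1 (shut). In form: {"translation": [[x, y, z], ...], "turn": [turn, ...], "hand": [hand, ...]}. A call has 1 to 5 rows; each row is the pose to reach, as a shift and turn from the pose commanded when the call began, along the tool's axes at that moment; what a row does not reach only later rows make up. A row lasts 1/12 s, in which the tool goes at most 41.7 mm and 7.16 degrees, less where a joint would pass 70% of its speed; a pose out of reach is approached as far as the arm can. A call with a gripper value outside its range is refused whole. The fingers move at their own pace and stop on an object; the grip force is fixed at half the most. Time passes only in rows, so rows that repeat a pose let the fingers close. It gives the time, the measured TCP pose, the force and the opening at its end, in the units of the state.
- get_obs(): the state, without advancing time (a new reading comes with each control period).
- camera(name): name is "scene" or "side" or "wrist"; returns (picture, depth): 420x560x3 uint8, red, green, blue; 420x560 float32, m along the optical axis (not along the pixel's ray), 0 where there is no reading.
- camera_info(name): a dict with "mtx" (3x3 intrinsics, pixels), "dist_coeffs" ([k1, k2, p1, p2, k3] as OpenCV has them; the pictures are not rectified), "world_to_cam" (4x4, takes a point from world to camera coordinates). Camera axes: x right, y down, z forward; pixel columns grow to the right and rows downward; lengths in m; the calibration is good to about 2 mm. A picture is of the moment at which its call begins: read the wrist's pose just before it. camera_info takes no time and is no camera call; for the wrist camera it gives the pose at the moment of the call.
- job_done(): hands the job in, once; it reports no verdict.
Trained networks look in the newest picture that a camera, given by its name, has taken for a name from the list of things; names that differ only in an ending like _2 or _b are one class to them, and where a whole thing is asked for, a point or a joint stands for the part that bears it (a point fixed in the world has none). Each returns a list of dicts, best first, with "conf" (0 to 1); they miss things now and then, are a little off and sometimes report something else, mostly with a low value. They report only what shows in the picture. A call takes as long as a camera call.
- search_frame(camera, name): "location" ([row, column] in pixels, amid what is visible of it).
- spot_point(camera, name): "location" ([row, column] in pixels: a listed point, or the origin of a listed thing).
The state is a dict: "clock": time; "joint_pos": joint angles; "joint_vel": joint speeds; "tau": joint torques, N m; "eef_pos": TCP position; "tool_rot": TCP orientation; "ft_force": force on the tool from outside, world axes, zero at the start; "ft_torque": the same for the moment, N m; "grip_width": finger opening in m.
Only numpy, scipy, OpenCV 4.12 (cv2) and the standard library are available. Lean on these libraries where they do the work, as an engineer would, in place of code of your own. Each camera call takes 0.05 s, during which the arm holds its last target. There are 200 camera calls.

## Working session

There is one attempt and no reset: what is moved stays moved. The work goes in short steps, Python scripts to look and compute and a tool call to move; the robot and the scene stay as the last step left them, time stands still between calls to the robot, and variables do not carry over. Pictures are saved under pics/ and viewed, about 8 in all and at most 12, crops included, and the job is handed in when it is done.

Besides the shell and the picture viewer there is one more tool, called after ">>>" by a JSON object that holds its "api" and its "payload", one argument or row to a line. arm_command: Moves the arm, as the interface text tells. Its arguments: {"type":"object","properties":{"translation":{"type":"array","items":{"type":"array","items":{"type":"number"}}},"turn":{"type":"array","items":{"type":"number"}},"hand":{"type":"array","items":{"type":"number"}}},"required":["translation","turn","hand"]}

```bash
mkdir -p pics; cat > h.py <<'E'
from workcell import *
import numpy as np, cv2
def snap(cam,fn=None):
    info=camera_info(cam); p,d=camera(cam)
    if fn: cv2.imwrite('pics/'+fn,cv2.cvtColor(p,cv2.COLOR_RGB2BGR))
    return p,d,info
def cloud(d,info):
    K=np.array(info['mtx'],float);D=np.array(info['dist_coeffs'],float)
    h,w=d.shape;u,v=np.meshgrid(np.arange(w),np.arange(h))
    n=cv2.undistortPoints(np.stack([u,v],-1).reshape(-1,1,2).astype(float),K,D).reshape(h,w,2)
    P=np.concatenate([n*d[...,None],d[...,None]],-1)
    T=np.linalg.inv(np.array(info['world_to_cam']))
    return P@T[:3,:3].T+T[:3,3]
E
python3 - <<'E'
from h import *
o=get_obs();print({k:np.round(v,3).tolist() for k,v in o.items()})
for c in('scene','side'):
    p,d,i=snap(c,c+'0.png');W=cloud(d,i)
    np.savez(c+'0.npz',p=p,d=d,W=W)
    for n in('canister_a','tray_green','tray_red','amber_bottle','beaker'):
        for r in search_frame(c,n)[:4]:
            a,b=np.round(r['location']).astype(int);print(c,n,round(r['conf'],2),a,b,np.round(W[a,b],3))
E
```

```text
{'clock': 0.0, 'joint_pos': [1.315, 0.241, 0.004, 1.335, -0.0, 1.571], 'joint_vel': [0.0, 0.001, 0.001, 0.002, -0.002, -0.0], 'tau': [0.001, -37.232, 25.241, 0.017, 0.0, 0.0], 'eef_pos': [0.126, 0.483, 0.244], 'tool_rot': [0.128, 0.992, -0.001, -0.0], 'ft_force': [0.542, 0.372, -0.005], 'ft_torque': [-0.017, -0.014, -0.026], 'grip_width': 0.085}
scene canister_a 0.89 188 226 [ 0.554 -0.097  0.085]
scene canister_a 0.75 231 272 [ 0.706 -0.016  0.085]
scene canister_a 0.73 168 304 [0.529 0.103 0.085]
scene canister_a 0.71 262 175 [ 0.69  -0.24   0.014]
scene tray_red 0.57 207 137 [ 1.207 -0.106  0.746]
scene amber_bottle 0.92 228 379 [0.753 0.211 0.091]
scene beaker 0.83 262 176 [ 0.692 -0.237  0.016]
side canister_a 0.88 201 182 [0.46  0.086 0.069]
side canister_a 0.63 235 277 [ 0.488 -0.126  0.077]
side tray_green 0.82 179 145 [0.53  0.337 0.004]
side tray_red 0.74 333 390 [ 0.495 -0.334  0.006]
side amber_bottle 0.75 144 237 [0.706 0.209 0.074]
side beaker 0.97 219 408 [ 0.687 -0.244  0.067]
```

View pics/scene0.png

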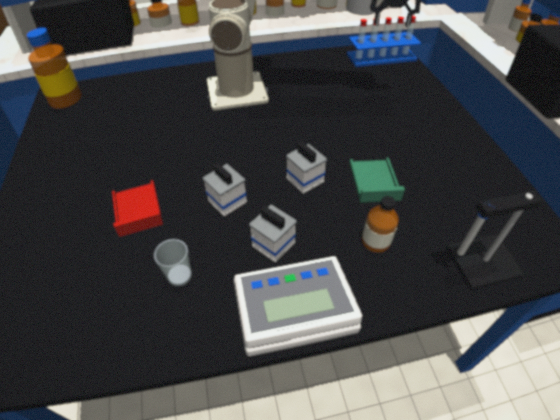

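View pics/side0.png

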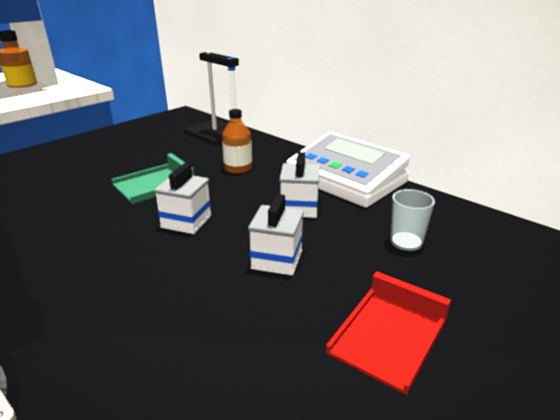

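The scene view looks back at the robot. It shows three canisters at about (225,188), (305,167) and (272,232), the red tray at (137,208), green tray at (377,180), beaker at (174,262) and bottle at (380,228). The side view agrees. Next I fit the poses from the depth points.

```bash
python3 - <<'E'
from h import *
C={c:np.load(c+'0.npz') for c in('scene','side')}
def fit(pts):
    (x,y),(w,h),a=cv2.minAreaRect((pts[:,:2]*1000).astype(np.float32)); return np.round([x,y,w,h,a],1)
for c,z in C.items():
    W,p,d=z['W'],z['p'].astype(int),z['d']
    ok=d>0
    for k,(x,y) in {'R':(.53,-.1),'L':(.5,.1),'F':(.66,-.02)}.items():
        near=ok&(np.hypot(W[...,0]-x,W[...,1]-y)<.085)
        lid=near&(W[...,2]>.078)&(W[...,2]<.09);bar=near&(W[...,2]>.109)&(W[...,2]<.12)
        for n,m in(('lid',lid),('bar',bar)):
            q=W[m]
            if len(q)>8: print(c,k,n,len(q),fit(q),'zmed',np.round(np.median(q[:,2]),4),'rng',np.round(np.percentile(q[:,:2],[2,98],axis=0).ravel(),3))
    r,g,b=p[...,0],p[...,1],p[...,2]
    for n,m in(('red',(r>130)&(g<60)&(b<60)&(W[...,1]<-.15)),('green',(g>r+25)&(g>b+8)&(W[...,1]>.15))):
        m=m&ok&(W[...,0]<.8)&(W[...,0]>.3)
        fl=m&(W[...,2]<.012);st=m&(W[...,2]>.034)&(W[...,2]<.05)
        print(c,n,'all',fit(W[m]),'floor',fit(W[fl]),'stop',len(W[st]),fit(W[st]) if st.sum()>8 else '')
E
```

```text
scene R lid 543 [517.3 -99.3  78.3  77.8  28.9] zmed 0.0843 rng [ 0.478 -0.143  0.562 -0.055]
scene R bar 129 [517.1 -99.8  60.6  16.   29. ] zmed 0.1139 rng [ 0.492 -0.117  0.544 -0.082]
scene L lid 444 [487.4 119.8  75.3  77.1  24.2] zmed 0.0842 rng [0.459 0.075 0.532 0.163]
scene L bar 112 [488.6 119.   58.   16.4  29.8] zmed 0.1137 rng [0.463 0.105 0.515 0.136]
scene F lid 687 [679.9  -9.3  76.7  77.1  36.6] zmed 0.0841 rng [ 0.639 -0.054  0.726  0.035]
scene F bar 179 [680.3  -9.4  59.3  16.8  36.6] zmed 0.1137 rng [ 0.656 -0.03   0.704  0.01 ]
scene red all [ 488.3 -336.4  165.1  113.6    8.3] floor [ 468.6 -339.2  125.6  113.5    8.1] stop 213 [ 560.2 -323.7   16.4  108.5   10.4]
scene green all [583.6 307.3 132.5 287.5  81.2] floor [525.9 316.2 132.4 170.9  81.3] stop 208 [600.9 292.4 107.4  16.4  81.4]
side R lid 986 [515.8 -99.7  78.   75.8  28.7] zmed 0.0838 rng [ 0.47  -0.145  0.558 -0.06 ]
side R bar 205 [515.6 -99.7  59.3  15.2  28.9] zmed 0.1135 rng [ 0.489 -0.118  0.541 -0.084]
side L lid 638 [484.4 119.6  77.7  75.4  23.9] zmed 0.0835 rng [0.44  0.075 0.526 0.148]
side L bar 152 [483.6 119.   61.3  16.7  24.8] zmed 0.1131 rng [0.456 0.102 0.511 0.135]
side F lid 605 [676.5 -10.6  75.   75.5  38.1] zmed 0.0837 rng [ 0.631 -0.056  0.718  0.032]
side F bar 115 [677.1 -10.3  59.6  15.8  37.6] zmed 0.1134 rng [ 0.653 -0.031  0.702  0.009]
side red all [ 516.4 -319.8  205.5  129.5    9. ] floor [ 516.3 -319.7  205.5  129.2    9. ] stop 704 [ 559.7 -322.8   15.6  110.     8.2]
side green all [551.7 297.8 310.8 192.3  80.7] floor [560.9 342.4 244.  157.9   8.5] stop 94 [598.7 294.3 109.8  14.4  80.5]
```

```bash
cat >> h.py <<'E'
from scipy.spatial.transform import Rotation as R
def go(x,y,z,jaw):
    """shift (tool axes, cm), turn (rad) from measured pose to TCP x,y,z (mm), jaw = world angle of tool y in deg"""
    o=get_obs();M=R.from_quat(o['tool_rot']).as_matrix()
    s=M.T@(np.array([x,y,z])/1000-o['eef_pos'])*100
    cur=np.degrees(np.arctan2(M[1,1],M[0,1]));t=-np.radians((jaw-cur+90)%180-90)
    print('shift',np.round(s,2),'turn',round(t,3),'rows',round(max(np.linalg.norm(s)/4.17,abs(t)/.125),1))
def st():
    o=get_obs();M=R.from_quat(o['tool_rot']).as_matrix()
    print('t',round(o['clock'],2),'p',np.round(np.array(o['eef_pos'])*1000,1),'jaw',np.round(np.degrees(np.arctan2(M[1,1],M[0,1])),1),'F',np.round(o['ft_force'],2),'T',np.round(o['ft_torque'],2),'w',np.round(o['grip_width'],4))
E
python3 - <<'E'
from h import *
import workcell
print([n for n in dir(workcell) if n[0]!='_'], globals().get('tip_reach'))
st();go(486,119.3,170,114.5)
E
```

```text
['Unreachable', 'camera', 'camera_info', 'get_obs', 'job_done', 'search_frame', 'spot_point', 'tip_reach'] 0.014
t 0.6 p [126.5 483.7 245.3] jaw 75.3 F [-0.65  0.04 -0.  ] T [ 0.04  0.04 -0.  ] w 0.0853
shift [-44.   -26.16   7.53] turn -0.683 rows 12.4
```

>>> {"api": "arm_command", "payload": {
  "translation": [
    [-2,-1.2,0.3],
    [-5.2,-3.1,1],
    [-8.6,-5.1,1.6],
    [-12,-7.1,2.2],
    [-15.4,-9.1,2.8]
  ],
  "turn": [-0.05,-0.13,-0.22,-0.3,-0.38],
  "hand": [0,0,0,0,0]
}}

```text
clock: 1.02
eef_pos: [0.2532, 0.3555, 0.2172]
tool_rot: [-0.065, 0.998, 0.0, 0.0]
ft_force: [1.1, -0.3, 0.2]
grip_width: 0.0855
```

```bash
python3 -c "
from h import *
st();go(486,119.3,170,114.5)"
```

```text
t 1.02 p [253.2 355.5 217.2] jaw 97.4 F [ 1.13 -0.33  0.18] T [ 0.05 -0.03  0.03] w 0.0855
shift [-20.03 -26.43   4.72] turn -0.298 rows 8.0
```

>>> {"api": "arm_command", "payload": {
  "translation": [
    [-2.4,-3.2,0.6],
    [-4.8,-6.4,1.2],
    [-7.2,-9.6,1.8],
    [-9.6,-12.8,2.4],
    [-12,-16,3]
  ],
  "turn": [-0.06,-0.12,-0.18,-0.24,-0.29],
  "hand": [0,0,0,0,0]
}}

```text
clock: 1.43
eef_pos: [0.3925, 0.2112, 0.1874]
tool_rot: [-0.207, 0.978, 0.0, 0.0]
ft_force: [0.0, 0.4, 0.3]
grip_width: 0.0854
```

```bash
python3 -c "
from h import *
st();go(486,119.3,140,114.5)"
```

```text
t 1.43 p [392.5 211.2 187.4] jaw 113.9 F [0.05 0.42 0.27] T [ 0.01 -0.01 -0.01] w 0.0854
shift [ -4.82 -12.19   4.74] turn -0.011 rows 3.3
```

>>> {"api": "arm_command", "payload": {
  "translation": [
    [-1.5,-3.6,1],
    [-3,-7.3,2.2],
    [-4.2,-10.6,3.8],
    [-4.8,-12,4.6],
    [-4.8,-12.2,4.7]
  ],
  "turn": [-0.01,-0.01,-0.01,-0.01,-0.01],
  "hand": [0,0,0,0,0]
}}

```text
clock: 1.85
eef_pos: [0.4856, 0.1178, 0.1384]
tool_rot: [-0.208, 0.978, -0.0, -0.001]
ft_force: [0.2, 0.9, -0.7]
grip_width: 0.0855
```

```bash
python3 - <<'E'
from h import *
st();p,d,i=snap('wrist','w1.png');W=cloud(d,i);m=(d>0)&(W[...,2]>.108)&(W[...,2]<.118)&(np.hypot(W[...,0]-.486,W[...,1]-.119)<.05)
q=W[m];print(len(q))
if len(q)>8: print(cv2.minAreaRect((q[:,:2]*1000).astype(np.float32)))
go(486,119.3,102,114.5)
E
```

```text
t 1.85 p [485.6 117.8 138.4] jaw 114.0 F [ 0.22  0.86 -0.71] T [ 0.04 -0.01  0.02] w 0.0855
3060
((484.20098876953125, 118.8267822265625), (60.03741455078125, 16.129268646240234), 24.28936767578125)
shift [-0.16 -0.    3.7 ] turn -0.007 rows 0.9
```

View pics/w1.png

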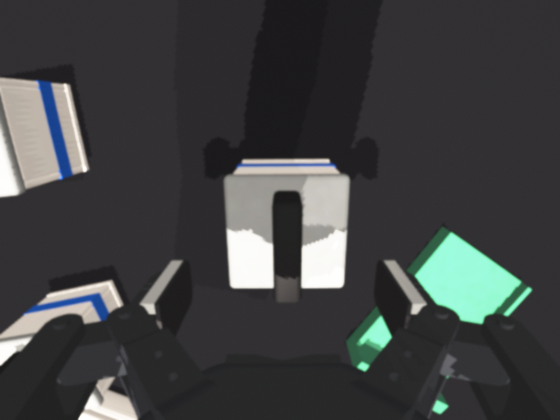

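The wrist view shows the bar at (288,245), centred between the pads at (165,300) and (405,300), and well aligned. I'll lower, close and lift.

>>> {"api": "arm_command", "payload": {
  "translation": [
    [-0.05,0,1.5],
    [-0.1,0,3.1],
    [-0.1,0,3.6],
    [-0.1,0,3.6],
    [-0.1,0,3.6]
  ],
  "turn": [-0.005,-0.005,-0.005,-0.005,-0.005],
  "hand": [0,0,0,1,1]
}}

```text
clock: 2.32
eef_pos: [0.4849, 0.1217, 0.1049]
tool_rot: [-0.214, 0.977, 0.0, 0.0]
ft_force: [0.0, -0.7, 0.1]
grip_width: 0.0642
```

>>> {"api": "arm_command", "payload": {
  "translation": [
    [0,0,0],
    [0,0,0],
    [0,0,0],
    [0,0,0],
    [0,0,0]
  ],
  "turn": [0,0,0,0,0],
  "hand": [1,1,1,1,1]
}}

```text
clock: 2.73
eef_pos: [0.4858, 0.1209, 0.105]
tool_rot: [-0.213, 0.977, -0.0, 0.001]
ft_force: [-0.1, -0.1, 2.9]
grip_width: 0.0142
```

```bash
python3 -c "
from h import *
st()"
```

```text
t 2.73 p [485.8 120.9 105. ] jaw 114.6 F [-0.11 -0.11  2.93] T [-0.07  0.11  0.02] w 0.0142
```

>>> {"api": "arm_command", "payload": {
  "translation": [
    [0,0,-0.5],
    [0,0,-1.5],
    [0,0,-2.5],
    [0,0,-3],
    [0,0,-3]
  ],
  "turn": [0,0,0,0,0],
  "hand": [1,1,1,1,1]
}}

```text
clock: 3.15
eef_pos: [0.4866, 0.1212, 0.1363]
tool_rot: [-0.213, 0.977, 0.0, 0.002]
ft_force: [-0.3, 0.6, -1.4]
grip_width: 0.0148
```

>>> {"api": "arm_command", "payload": {
  "translation": [
    [0,0,0],
    [0,0,0],
    [0,0,0]
  ],
  "turn": [0,0,0],
  "hand": [1,1,1]
}}

```text
clock: 3.4
eef_pos: [0.4849, 0.1208, 0.1339]
tool_rot: [-0.213, 0.977, -0.0, -0.0]
ft_force: [-1.0, 0.0, -2.0]
grip_width: 0.015
```

```bash
python3 -c "
from h import *
st();snap('scene');st();snap('scene');st()"
```

```text
t 3.4 p [484.9 120.8 133.9] jaw 114.6 F [-1.02  0.   -2.01] T [-0.   -0.02 -0.01] w 0.015
t 3.45 p [484.9 120.8 133.8] jaw 114.6 F [ 0.55  0.84 -2.2 ] T [-0.03 -0.07 -0.02] w 0.0148
t 3.5 p [484.9 120.8 133.8] jaw 114.6 F [-1.16  0.21 -2.81] T [ 0.02 -0.01 -0.01] w 0.0146
```

About 2.3 N, so the left canister is the empty one. I'll put it back and fetch the full one first.

>>> {"api": "arm_command", "payload": {
  "translation": [
    [0,0,1],
    [0,0,2],
    [0,0,2.6],
    [0,0,2.8],
    [0,0,2.95]
  ],
  "turn": [0,0,0,0,0],
  "hand": [1,1,1,1,1]
}}

```text
clock: 3.92
eef_pos: [0.4842, 0.1204, 0.1051]
tool_rot: [-0.213, 0.977, -0.0, -0.001]
ft_force: [-8.0, -3.8, 20.1]
grip_width: 0.0149
```

>>> {"api": "arm_command", "payload": {
  "translation": [
    [0,0,0.05],
    [0,0,0.05],
    [0,0,0.05],
    [0,0,0.05],
    [0,0,0]
  ],
  "turn": [0,0,0,0,0],
  "hand": [1,0,0,0,0]
}}

```text
clock: 4.33
eef_pos: [0.4852, 0.1209, 0.1044]
tool_rot: [-0.213, 0.977, -0.0, -0.0]
ft_force: [0.5, -0.4, -0.1]
grip_width: 0.063
```

>>> {"api": "arm_command", "payload": {
  "translation": [
    [0,0,0],
    [0,0,-1.5],
    [0,0,-4],
    [0,0,-5],
    [0,0,-5]
  ],
  "turn": [0,0,0,0,0],
  "hand": [0,0,0,0,0]
}}

```text
clock: 4.75
eef_pos: [0.4875, 0.1214, 0.1574]
tool_rot: [-0.213, 0.977, 0.0, 0.003]
ft_force: [-0.2, -0.3, 0.5]
grip_width: 0.0853
```

```bash
python3 -c "
from h import *
st();go(516.5,-99.6,150,119)"
```

```text
t 4.75 p [487.5 121.4 157.4] jaw 114.6 F [-0.17 -0.29  0.48] T [ 0.01 -0.07  0.03] w 0.0853
shift [  6.56 -21.3    0.72] turn -0.077 rows 5.3
```

>>> {"api": "arm_command", "payload": {
  "translation": [
    [0.8,-2.6,0],
    [2,-6.4,0.1],
    [3.2,-10.4,0.2],
    [4.4,-14.4,0.3],
    [5.6,-18.2,0.5]
  ],
  "turn": [-0.01,-0.03,-0.05,-0.07,-0.077],
  "hand": [0,0,0,0,0]
}}

```text
clock: 5.17
eef_pos: [0.5099, -0.0696, 0.1488]
tool_rot: [-0.251, 0.968, 0.0, -0.0]
ft_force: [0.1, 0.3, 0.0]
grip_width: 0.0856
```

>>> {"api": "arm_command", "payload": {
  "translation": [
    [0.8,-2.5,0.4],
    [1,-3.1,0.7],
    [1,-3.1,0.7]
  ],
  "turn": [0,0,0],
  "hand": [0,0,0]
}}

```text
clock: 5.42
eef_pos: [0.5156, -0.1016, 0.1409]
tool_rot: [-0.249, 0.969, 0.001, -0.001]
ft_force: [-0.5, 0.2, -0.1]
grip_width: 0.0853
```

```bash
cat >> h.py <<'E'
def bar(x,y,z0=.108,z1=.118):
    p,d,i=snap('wrist');W=cloud(d,i);m=(d>0)&(W[...,2]>z0)&(W[...,2]<z1)&(np.hypot(W[...,0]-x/1000,W[...,1]-y/1000)<.06)
    q=W[m]
    print(len(q),cv2.minAreaRect((q[:,:2]*1000).astype(np.float32)) if len(q)>8 else '')
E
python3 -c "
from h import *
st();bar(516,-99);st();go(516.5,-99.6,103,119)"
```

```text
t 5.42 p [ 515.6 -101.6  140.9] jaw 118.8 F [-0.5   0.23 -0.07] T [-0.01 -0.01 -0.04] w 0.0853
2964 ((515.1256103515625, -99.79743194580078), (60.5897331237793, 15.99764347076416), 29.270105361938477)
t 5.47 p [ 515.5 -100.1  141.3] jaw 118.9 F [0.21 0.87 0.2 ] T [0.05 0.01 0.04] w 0.085
shift [-0.12 -0.01  3.83] turn -0.002 rows 0.9
```

>>> {"api": "arm_command", "payload": {
  "translation": [
    [0,0,1.5],
    [0,0,3.1],
    [0,0,3.7],
    [0,0,3.7],
    [0,0,3.7]
  ],
  "turn": [0,0,0,0,0],
  "hand": [0,0,0,1,1]
}}

```text
clock: 5.88
eef_pos: [0.5161, -0.0986, 0.1057]
tool_rot: [-0.251, 0.968, 0.0, -0.0]
ft_force: [0.2, 0.2, 0.7]
grip_width: 0.0637
```

>>> {"api": "arm_command", "payload": {
  "translation": [
    [0,0,0],
    [0,0,0],
    [0,0,0],
    [0,0,0],
    [0,0,0]
  ],
  "turn": [0,0,0,0,0],
  "hand": [1,1,1,1,1]
}}

```text
clock: 6.3
eef_pos: [0.5168, -0.0996, 0.1065]
tool_rot: [-0.25, 0.968, 0.0, 0.001]
ft_force: [-1.4, 2.6, 3.2]
grip_width: 0.0145
```

>>> {"api": "arm_command", "payload": {
  "translation": [
    [0,0,-0.5],
    [0,0,-1.5],
    [0,0,-2.5],
    [0,0,-3],
    [0,0,-3]
  ],
  "turn": [0,0,0,0,0],
  "hand": [1,1,1,1,1]
}}

```text
clock: 6.72
eef_pos: [0.5177, -0.1003, 0.1378]
tool_rot: [-0.25, 0.968, -0.001, 0.002]
ft_force: [0.5, -0.2, -4.0]
grip_width: 0.0148
```

>>> {"api": "arm_command", "payload": {
  "translation": [
    [0,0,0],
    [0,0,0],
    [0,0,0]
  ],
  "turn": [0,0,0],
  "hand": [1,1,1]
}}

```text
clock: 6.97
eef_pos: [0.516, -0.0998, 0.1353]
tool_rot: [-0.25, 0.968, 0.0, -0.0]
ft_force: [-0.3, 0.0, -4.4]
grip_width: 0.0148
```

```bash
python3 -c "
from h import *
st();snap('scene');st();snap('scene');st()"
```

```text
t 6.97 p [516.  -99.8 135.3] jaw 119.0 F [-0.31  0.02 -4.43] T [-0.01 -0.   -0.04] w 0.0148
t 7.02 p [515.9 -99.8 135.2] jaw 119.0 F [ 0.36 -0.44 -3.66] T [-0.04  0.03 -0.  ] w 0.0147
t 7.07 p [516.  -99.8 135.3] jaw 119.0 F [-0.19  0.51 -4.35] T [-0.01 -0.02 -0.  ] w 0.0145
```

About 4.2 N, so this one is half full and the far canister must be the full one. I'll set this one back more softly.

>>> {"api": "arm_command", "payload": {
  "translation": [
    [0,0,1],
    [0,0,2],
    [0,0,2.5],
    [0,0,2.7],
    [0,0,2.75]
  ],
  "turn": [0,0,0,0,0],
  "hand": [1,1,1,1,1]
}}

```text
clock: 7.48
eef_pos: [0.5155, -0.0997, 0.1072]
tool_rot: [-0.25, 0.968, 0.001, -0.001]
ft_force: [-1.6, -0.6, -3.6]
grip_width: 0.0149
```

>>> {"api": "arm_command", "payload": {
  "translation": [
    [0,0,0.05],
    [0,0,0.1],
    [0,0,0.15]
  ],
  "turn": [0,0,0],
  "hand": [1,1,1]
}}

```text
clock: 7.73
eef_pos: [0.5168, -0.1, 0.1071]
tool_rot: [-0.25, 0.968, -0.0, 0.0]
ft_force: [0.1, 0.4, -3.6]
grip_width: 0.0145
```

```bash
python3 -c "
from h import *
st()"
```

```text
t 7.73 p [ 516.8 -100.   107.1] jaw 119.0 F [ 0.12  0.4  -3.64] T [ 0.03 -0.02  0.01] w 0.0145
```

Still hanging about 1 mm up, so I lower in small steps.

>>> {"api": "arm_command", "payload": {
  "translation": [
    [0,0,0.05],
    [0,0,0.1],
    [0,0,0.15]
  ],
  "turn": [0,0,0],
  "hand": [1,1,1]
}}

```text
clock: 7.98
eef_pos: [0.5167, -0.0999, 0.1065]
tool_rot: [-0.25, 0.968, -0.0, 0.001]
ft_force: [-3.3, 1.4, 7.2]
grip_width: 0.0145
```

```bash
python3 -c "
from h import *
st()"
```

```text
t 7.98 p [516.7 -99.9 106.5] jaw 119.0 F [-3.29  1.38  7.22] T [ 0.19  0.7  -0.01] w 0.0145
```

>>> {"api": "arm_command", "payload": {
  "translation": [
    [0,0,0],
    [0,0,0],
    [0,0,0],
    [0,0,0],
    [0,0,0]
  ],
  "turn": [0,0,0,0,0],
  "hand": [0,0,0,0,0]
}}

```text
clock: 8.4
eef_pos: [0.5166, -0.0999, 0.1054]
tool_rot: [-0.25, 0.968, -0.0, 0.0]
ft_force: [-0.3, 0.2, -0.6]
grip_width: 0.0743
```

>>> {"api": "arm_command", "payload": {
  "translation": [
    [0,0,-1.5],
    [0,0,-4],
    [0,0,-4.5],
    [0,0,-4.5]
  ],
  "turn": [0,0,0,0],
  "hand": [0,0,0,0]
}}

```text
clock: 8.73
eef_pos: [0.5182, -0.1002, 0.1523]
tool_rot: [-0.25, 0.968, -0.001, 0.002]
ft_force: [0.6, 0.2, -0.1]
grip_width: 0.0855
```

```bash
python3 -c "
from h import *
st();bar(516,-99);go(678,-10,145,127.1)"
```

```text
t 8.73 p [ 518.2 -100.2  152.3] jaw 119.0 F [ 0.56  0.15 -0.08] T [ 0.06  0.03 -0.04] w 0.0855
2658 ((515.0628662109375, -100.67138671875), (59.667694091796875, 15.926021575927734), 28.51997947692871)
shift [-18.43   0.08   0.63] turn -0.141 rows 4.4
```

Back within 1 mm. On to the far canister.

>>> {"api": "arm_command", "payload": {
  "translation": [
    [-2.5,0,0],
    [-6.2,0,0.1],
    [-10.2,0,0.2],
    [-14,0,0.3],
    [-17.4,0.1,0.5]
  ],
  "turn": [-0.02,-0.05,-0.08,-0.11,-0.141],
  "hand": [0,0,0,0,0]
}}

```text
clock: 9.2
eef_pos: [0.6692, -0.0136, 0.1435]
tool_rot: [-0.319, 0.948, 0.0, -0.001]
ft_force: [0.2, -0.8, 0.5]
grip_width: 0.0852
```

>>> {"api": "arm_command", "payload": {
  "translation": [
    [-1,0,0.3],
    [-1.1,0,0.5],
    [-1.1,0,0.5]
  ],
  "turn": [0,0,0],
  "hand": [0,0,0]
}}

```text
clock: 9.45
eef_pos: [0.6754, -0.0077, 0.1375]
tool_rot: [-0.318, 0.948, 0.001, -0.002]
ft_force: [-0.6, -0.0, -0.4]
grip_width: 0.0853
```

```bash
python3 -c "
from h import *
st();bar(678,-10);st();go(677.5,-10,103,127.1)"
```

```text
t 9.45 p [675.4  -7.7 137.5] jaw 127.1 F [-0.59 -0.02 -0.35] T [-0.02  0.03 -0.  ] w 0.0853
3094 ((677.504638671875, -10.050811767578125), (60.26114273071289, 15.914809226989746), 37.62649917602539)
t 9.5 p [675.1  -8.4 138.4] jaw 127.1 F [ 0.19  0.21 -0.32] T [0.04 0.08 0.  ] w 0.0857
shift [-0.11 -0.28  3.54] turn -0.001 rows 0.9
```

>>> {"api": "arm_command", "payload": {
  "translation": [
    [-0.1,-0.2,1.5],
    [-0.1,-0.25,3],
    [-0.1,-0.25,3.4],
    [-0.1,-0.25,3.4],
    [-0.1,-0.25,3.4]
  ],
  "turn": [-0.009,-0.009,-0.009,-0.009,-0.009],
  "hand": [0,0,0,1,1]
}}

```text
clock: 9.92
eef_pos: [0.6784, -0.0102, 0.1068]
tool_rot: [-0.322, 0.947, 0.0, -0.0]
ft_force: [0.1, 0.2, 0.2]
grip_width: 0.0638
```

>>> {"api": "arm_command", "payload": {
  "translation": [
    [0,0,0],
    [0,0,0],
    [0,0,0],
    [0,0,0],
    [0,0,0]
  ],
  "turn": [0,0,0,0,0],
  "hand": [1,1,1,1,1]
}}

```text
clock: 10.33
eef_pos: [0.6792, -0.0088, 0.1072]
tool_rot: [-0.322, 0.947, 0.0, 0.0]
ft_force: [-2.4, 1.4, 4.1]
grip_width: 0.0148
```

>>> {"api": "arm_command", "payload": {
  "translation": [
    [0,0,-0.3],
    [0,0,-1],
    [0,0,-2],
    [0,0,-3],
    [0,0,-3.5]
  ],
  "turn": [0,0,0,0,0],
  "hand": [1,1,1,1,1]
}}

```text
clock: 10.75
eef_pos: [0.6799, -0.0095, 0.143]
tool_rot: [-0.322, 0.947, -0.0, 0.001]
ft_force: [1.4, 0.8, -6.0]
grip_width: 0.0146
```

>>> {"api": "arm_command", "payload": {
  "translation": [
    [0,0,0],
    [0,0,0],
    [0,0,0]
  ],
  "turn": [0,0,0],
  "hand": [1,1,1]
}}

```text
clock: 11.0
eef_pos: [0.6789, -0.0094, 0.141]
tool_rot: [-0.322, 0.947, 0.0, -0.0]
ft_force: [0.5, -0.1, -6.8]
grip_width: 0.0149
```

```bash
python3 - <<'E'
from h import *
st();p,d,i=snap('scene');st();snap('scene');st()
# tray yaw refinement: line fits on stop inner/top faces with outlier-free plane fit
for c in('scene','side'):
    z=np.load(c+'0.npz');W,p=z['W'],z['p'].astype(int)
    for n,cx,cy,yaw in(('red',560,-323.4,8.3),('green',600,293.2,-8.8)):
        a=np.radians(yaw);dx=W[...,0]*1000-cx;dy=W[...,1]*1000-cy
        u=dx*np.cos(a)+dy*np.sin(a);v=-dx*np.sin(a)+dy*np.cos(a)
        m=(z['d']>0)&(abs(u)<20)&(abs(v)<65)&(W[...,2]>.036)&(W[...,2]<.046)
        f=(z['d']>0)&(abs(u+6)<7)&(abs(v)<48)&(W[...,2]>.014)&(W[...,2]<.034)
        print(c,n,'top',m.sum(),'u',np.percentile(u[m],[2,98]).round(1),'v',np.percentile(v[m],[1,99]).round(1),'slope',np.round(np.degrees(np.polyfit(v[m],u[m],1)[0]),2))
        if f.sum()>10: print('  face',f.sum(),'u med',np.median(u[f]).round(1),'slope',np.round(np.degrees(np.polyfit(v[f],u[f],1)[0]),2))
E
```

```text
t 11.0 p [678.9  -9.4 141. ] jaw 127.6 F [ 0.49 -0.11 -6.83] T [-0.    0.02  0.  ] w 0.0149
t 11.05 p [678.7  -9.5 140.7] jaw 127.6 F [ 0.39 -0.21 -7.3 ] T [ 0.01 -0.02 -0.02] w 0.015
t 11.1 p [678.7  -9.4 140.5] jaw 127.6 F [ 0.28 -0.62 -7.45] T [ 0.01 -0.01  0.  ] w 0.0147
scene red top 225 u [-6.3  8.3] v [-54.4  52.6] slope -0.76
scene green top 188 u [-5.6  7.5] v [-53.4  52.5] slope 0.41
side red top 630 u [-7.   6.9] v [-53.7  54.5] slope -0.11
  face 734 u med -5.3 slope -0.28
side green top 85 u [-8.1  5.2] v [-53.1  53.8] slope -0.66
  face 61 u med -6.5 slope 0.64
```

About 7.2 N, so this is the full one. I carry it round to the green tray, passing between the bottle and the left canister.

>>> {"api": "arm_command", "payload": {
  "translation": [
    [-0.3,0.8,-0.4],
    [-0.9,2.6,-0.9],
    [-1.7,4.8,-1.3],
    [-2.6,7.3,-1.6],
    [-3.5,9.9,-1.8]
  ],
  "turn": [0.03,0.08,0.14,0.2,0.26],
  "hand": [1,1,1,1,1]
}}

```text
clock: 11.52
eef_pos: [0.6462, 0.0907, 0.1592]
tool_rot: [-0.195, 0.981, -0.0, -0.0]
ft_force: [0.4, -0.3, -7.2]
grip_width: 0.0147
```

```bash
python3 -c "
from h import *
st();go(626,145,160,98);go(537.5,303,160,81.2)"
```

```text
t 11.52 p [646.2  90.7 159.2] jaw 112.5 F [ 0.43 -0.29 -7.17] T [ 0.03 -0.08 -0.02] w 0.0147
shift [-0.2   5.79 -0.08] turn 0.252 rows 2.0
shift [ 1.94 23.77 -0.08] turn 0.545 rows 5.7
```

>>> {"api": "arm_command", "payload": {
  "translation": [
    [-0.1,2.7,0],
    [-0.2,5.5,0],
    [0.1,8.6,0],
    [0.4,11.7,0],
    [0.7,14.8,0]
  ],
  "turn": [0.07,0.14,0.21,0.28,0.35],
  "hand": [1,1,1,1,1]
}}

```text
clock: 11.93
eef_pos: [0.5819, 0.2252, 0.1588]
tool_rot: [-0.021, 1.0, -0.0, -0.0]
ft_force: [0.0, 0.0, -6.9]
grip_width: 0.0147
```

```bash
python3 -c "
from h import *
st();go(537.5,303,155,81.2)"
```

```text
t 11.93 p [581.9 225.2 158.8] jaw 92.4 F [ 0.04  0.04 -6.89] T [ 0.03 -0.05  0.02] w 0.0147
shift [4.1  7.96 0.38] turn 0.196 rows 2.1
```

>>> {"api": "arm_command", "payload": {
  "translation": [
    [1.4,2.7,0],
    [2.6,5.1,0.1],
    [3.5,6.9,0.2],
    [4,7.8,0.3],
    [4.1,8,0.4]
  ],
  "turn": [0.06,0.12,0.17,0.196,0.196],
  "hand": [1,1,1,1,1]
}}

```text
clock: 12.35
eef_pos: [0.5365, 0.3045, 0.1549]
tool_rot: [0.073, 0.997, 0.0, -0.001]
ft_force: [0.2, -0.8, -5.7]
grip_width: 0.0146
```

```bash
python3 - <<'E'
from h import *
st();p,d,i=snap('wrist','w2.png');st();W=cloud(d,i)
np.savez('w2.npz',p=p,d=d,W=W)
go(537.5,303,120,81.2)
E
```

```text
t 12.35 p [536.5 304.5 154.9] jaw 81.6 F [ 0.19 -0.77 -5.66] T [-0.05 -0.05  0.01] w 0.0146
t 12.4 p [537.1 303.5 154.7] jaw 81.6 F [-0.56 -0.38 -6.54] T [-0.04  0.07  0.  ] w 0.0146
shift [-0.05 -0.04  3.47] turn 0.007 rows 0.8
```

View pics/w2.png

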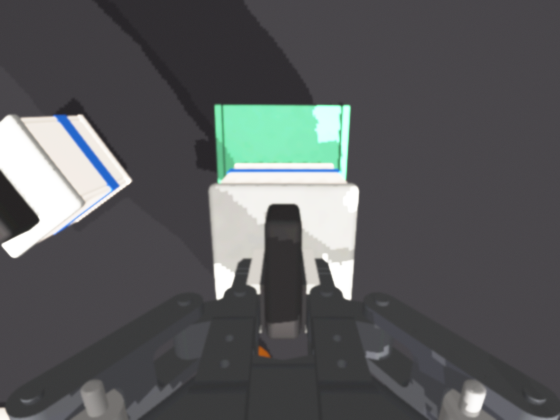

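The wrist view shows the canister (lid columns 211–356) centred over the green tray (columns 215–350), with edges parallel. I'll measure both yaws quickly and then descend.

```bash
python3 - <<'E'
from h import *
z=np.load('w2.npz');W,p=z['W']*1000,z['p'].astype(int);ok=z['d']>0
r,g,b=p[...,0],p[...,1],p[...,2]
G=ok&(g>r+30)&(g>b+10)&(W[...,2]>-5)&(W[...,2]<25)&(np.hypot(W[...,0]-531,W[...,1]-304)<100)
a=np.radians(-8.8);X,Y=W[...,0]-531.6,W[...,1]-303.8
u=X*np.cos(a)+Y*np.sin(a);v=-X*np.sin(a)+Y*np.cos(a)
lip=G&(W[...,2]>13)
for s in(1,-1):
    m=lip&(v*s>30);print('lip',s,m.sum(),'v med',np.median(v[m]).round(1),'slope',np.degrees(np.polyfit(u[m],v[m],1)[0]).round(2) if m.sum()>20 else '')
fl=G&(W[...,2]<10);
cols=[c for c in range(230,340)];e=np.array([(v[:,c][fl[:,c]][0],u[:,c][fl[:,c]][0]) for c in cols if fl[:,c].any()])
print('open edge u',np.median(e[:,1]).round(1),'slope',np.degrees(np.polyfit(e[:,0],e[:,1],1)[0]).round(2))
bar=ok&(W[...,2]>150)&(abs(u)<60)&(abs(v)<60)
lid=ok&(abs(u)<60)&(abs(v)<60)&(W[...,2]>125)&(W[...,2]<139)
q=np.stack([u,v],-1)[lid];c0=[(v[:,c][lid[:,c]][0],u[:,c][lid[:,c]][0]) for c in range(222,346)];c0=np.array(c0)
print('lid n',len(q),'zmed',np.median(W[...,2][lid]).round(1),'v rng',np.percentile(q[:,1],[.5,99.5]).round(1),'front u',np.median(c0[:,1]).round(1),'slope',np.degrees(np.polyfit(c0[:,0],c0[:,1],1)[0]).round(2))
E
```

```text
lip 1 148 v med 49.4 slope -1.07
lip -1 521 v med -52.9 slope 0.23
open edge u -76.5 slope -0.22
lid n 10114 zmed 133.0 v rng [-36.6  38.2] front u -34.7 slope -0.41
```

>>> {"api": "arm_command", "payload": {
  "translation": [
    [0,0,0.8],
    [0,0,1.8],
    [0,0,2.8],
    [0,0,3.4],
    [0,0,3.6]
  ],
  "turn": [0,0,0,0,0],
  "hand": [1,1,1,1,1]
}}

```text
clock: 12.82
eef_pos: [0.5373, 0.3006, 0.1166]
tool_rot: [0.075, 0.997, -0.001, -0.002]
ft_force: [0.4, -0.2, -8.4]
grip_width: 0.0149
```

>>> {"api": "arm_command", "payload": {
  "translation": [
    [0,0,0.07],
    [0,0,0.13],
    [0,0,0.2]
  ],
  "turn": [0,0,0],
  "hand": [1,1,1]
}}

```text
clock: 13.07
eef_pos: [0.5388, 0.3023, 0.1178]
tool_rot: [0.075, 0.997, 0.0, 0.0]
ft_force: [0.4, 0.2, -7.0]
grip_width: 0.0149
```

```bash
python3 -c "
from h import *
st()"
```

```text
t 13.07 p [538.8 302.3 117.8] jaw 81.4 F [ 0.36  0.17 -7.02] T [-0.02 -0.08  0.  ] w 0.0149
```

>>> {"api": "arm_command", "payload": {
  "translation": [
    [0,0,0.1],
    [0,0,0.2],
    [0,0,0.3],
    [0,0,0.35],
    [0,0,0.35]
  ],
  "turn": [0,0,0,0,0],
  "hand": [1,1,1,1,1]
}}

```text
clock: 13.48
eef_pos: [0.5382, 0.3022, 0.1137]
tool_rot: [0.075, 0.997, -0.0, -0.0]
ft_force: [0.2, 0.8, -6.6]
grip_width: 0.0145
```

>>> {"api": "arm_command", "payload": {
  "translation": [
    [0,0,0.04],
    [0,0,0.08]
  ],
  "turn": [0,0],
  "hand": [1,1]
}}

```text
clock: 13.65
eef_pos: [0.5384, 0.3024, 0.1133]
tool_rot: [0.075, 0.997, 0.0, 0.0]
ft_force: [-0.4, 0.9, -4.7]
grip_width: 0.0149
```

```bash
python3 -c "
from h import *
st()"
```

```text
t 13.65 p [538.4 302.4 113.3] jaw 81.4 F [-0.38  0.86 -4.73] T [-0.13  0.16 -0.02] w 0.0149
```

>>> {"api": "arm_command", "payload": {
  "translation": [
    [-0.2,0,0.03],
    [-0.6,0,0.03],
    [-1,0,0.03],
    [-1.4,0,0.03],
    [-1.6,0,0.03]
  ],
  "turn": [0,0,0,0,0],
  "hand": [1,1,1,1,1]
}}

```text
clock: 14.07
eef_pos: [0.555, 0.3001, 0.1133]
tool_rot: [0.075, 0.997, 0.001, 0.0]
ft_force: [-2.2, 0.5, -3.3]
grip_width: 0.0146
```

>>> {"api": "arm_command", "payload": {
  "translation": [
    [-0.07,0,0],
    [-0.14,0,0],
    [-0.2,0,0]
  ],
  "turn": [0,0,0],
  "hand": [1,1,1]
}}

```text
clock: 14.32
eef_pos: [0.5559, 0.3, 0.1133]
tool_rot: [0.075, 0.997, 0.001, -0.0]
ft_force: [-5.1, 1.7, 1.5]
grip_width: 0.0146
```

```bash
python3 -c "
from h import *
st();camera('side');st()"
```

```text
t 14.32 p [555.9 300.  113.3] jaw 81.4 F [-5.11  1.66  1.48] T [ 0.24  1.11 -0.12] w 0.0146
t 14.37 p [556.1 299.9 113.3] jaw 81.4 F [-2.12  1.33  2.23] T [ 0.27  0.74 -0.07] w 0.0146
```

>>> {"api": "arm_command", "payload": {
  "translation": [
    [-0.05,0,0],
    [-0.1,0,0],
    [-0.15,0,0]
  ],
  "turn": [0,0,0],
  "hand": [1,1,1]
}}

```text
clock: 14.62
eef_pos: [0.5575, 0.2996, 0.1133]
tool_rot: [0.075, 0.997, 0.0, 0.0]
ft_force: [-3.1, 1.3, 2.1]
grip_width: 0.0145
```

```bash
python3 - <<'E'
from h import *
st();p,d,i=snap('side','s3.png');st()
W=cloud(d,i)*1000
a=np.radians(-8.7);X,Y=W[...,0]-531,W[...,1]-303.8
u=X*np.cos(a)+Y*np.sin(a);v=-X*np.sin(a)+Y*np.cos(a);ok=(d>0)
q=ok&(abs(v)<60)&(u>30)&(u<90)&(W[...,2]>36)&(W[...,2]<46);print('stop u',np.percentile(u[q],[2,50,98]).round(1),q.sum())
l=ok&(abs(v)<60)&(abs(u-20)<60)&(W[...,2]>87)&(W[...,2]<97);print('lid u',np.percentile(u[l],[1,99]).round(1),l.sum(),cv2.minAreaRect(W[l][:,:2].astype(np.float32)))
cv2.imwrite('pics/s3c.png',cv2.resize(cv2.cvtColor(p,cv2.COLOR_RGB2BGR)[100:260,80:290],None,fx=3,fy=3,interpolation=2))
E
```

```text
t 14.62 p [557.5 299.6 113.3] jaw 81.4 F [-3.12  1.33  2.09] T [ 0.13  0.9  -0.08] w 0.0145
t 14.67 p [557.7 299.6 113.3] jaw 81.4 F [-4.28  2.18  4.46] T [ 0.14  1.13 -0.08] w 0.0144
stop u [30.9 42.1 74.1] 32
lid u [-11.3  61.7] 365 ((556.0938720703125, 298.0269470214844), (73.07869720458984, 75.00646209716797), 81.17350006103516)
```

View pics/s3c.png

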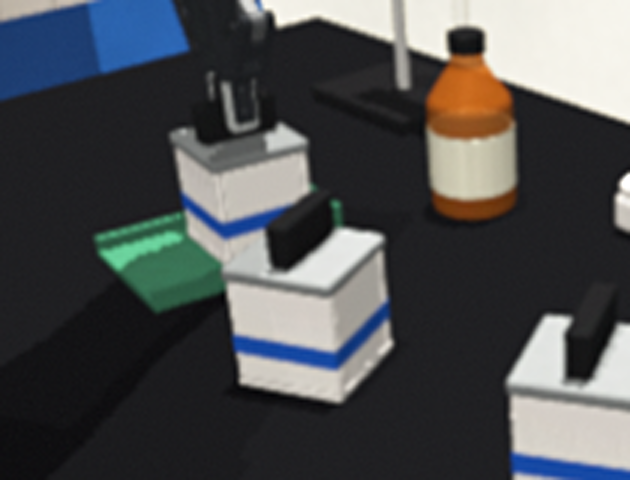

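The canister is seated flat in the tray and still sliding at about 3 N friction, with roughly 3 mm left. I'll keep creeping.

>>> {"api": "arm_command", "payload": {
  "translation": [
    [-0.04,0,0],
    [-0.08,0,0],
    [-0.12,0,0],
    [-0.16,0,0]
  ],
  "turn": [0,0,0,0],
  "hand": [1,1,1,1]
}}

```text
clock: 15.0
eef_pos: [0.559, 0.2993, 0.1132]
tool_rot: [0.075, 0.997, 0.0, -0.0]
ft_force: [-5.2, 2.4, 6.2]
grip_width: 0.0147
```

>>> {"api": "arm_command", "payload": {
  "translation": [
    [-0.04,0,0],
    [-0.08,0,0]
  ],
  "turn": [0,0],
  "hand": [1,1]
}}

```text
clock: 15.17
eef_pos: [0.5591, 0.2993, 0.1133]
tool_rot: [0.075, 0.997, 0.0, -0.001]
ft_force: [-8.2, 2.5, 6.0]
grip_width: 0.0148
```

```bash
python3 -c "
from h import *
st()"
```

```text
t 15.17 p [559.1 299.3 113.3] jaw 81.4 F [-8.21  2.51  5.99] T [ 0.24  1.76 -0.2 ] w 0.0148
```

>>> {"api": "arm_command", "payload": {
  "translation": [
    [-0.04,0,0],
    [-0.08,0,0]
  ],
  "turn": [0,0],
  "hand": [1,1]
}}

```text
clock: 15.33
eef_pos: [0.5592, 0.2993, 0.1133]
tool_rot: [0.075, 0.997, 0.0, -0.001]
ft_force: [-8.8, 2.5, 8.7]
grip_width: 0.0148
```

```bash
python3 -c "
from h import *
st()"
```

```text
t 15.33 p [559.2 299.3 113.3] jaw 81.4 F [-8.79  2.46  8.73] T [ 0.29  2.11 -0.19] w 0.0148
```

It is against the stop: position is stuck and the force is rising. I release and retreat upward.

>>> {"api": "arm_command", "payload": {
  "translation": [
    [0,0,0],
    [0,0,0],
    [0,0,0],
    [0,0,0],
    [0,0,0]
  ],
  "turn": [0,0,0,0,0],
  "hand": [0,0,0,0,0]
}}

```text
clock: 15.75
eef_pos: [0.5613, 0.2985, 0.1125]
tool_rot: [0.075, 0.997, -0.0, 0.0]
ft_force: [-1.5, 0.1, -0.3]
grip_width: 0.0743
```

>>> {"api": "arm_command", "payload": {
  "translation": [
    [0,0,-0.5],
    [0,0,-2.5],
    [0,0,-4.5],
    [0,0,-5],
    [0,0,-5]
  ],
  "turn": [0,0,0,0,0],
  "hand": [0,0,0,0,0]
}}

```text
clock: 16.17
eef_pos: [0.5623, 0.2995, 0.1652]
tool_rot: [0.075, 0.997, 0.001, 0.002]
ft_force: [0.4, 0.0, -0.3]
grip_width: 0.0856
```

```bash
cat >> h.py <<'E'
def check(cam,ox,oy,yaw,fn):
    p,d,i=snap(cam,fn);W=cloud(d,i)*1000;ok=d>0
    a=np.radians(yaw);X,Y=W[...,0]-ox,W[...,1]-oy
    u=X*np.cos(a)+Y*np.sin(a);v=-X*np.sin(a)+Y*np.cos(a)
    l=ok&(abs(v)<60)&(abs(u-22)<60)&(W[...,2]>86)&(W[...,2]<96)
    t=ok&(abs(v)<60)&(abs(u-22)<60)&(W[...,2]>115)&(W[...,2]<125)
    uv=np.stack([u,v],-1).astype(np.float32)
    for n,m in(('lid',l),('bar',t)):
        if m.sum()>20: print(n,m.sum(),cv2.minAreaRect(uv[m]))
    s=ok&(abs(v)<60)&(abs(u-69)<12)&(W[...,2]>36)&(W[...,2]<46)
    if s.sum()>10: print('stop',s.sum(),cv2.minAreaRect(uv[s]))
E
python3 -c "
from h import *
st();check('wrist',531,303.8,-8.7,'w4.png');check('scene',531,303.8,-8.7,'sc4.png');st();go(485,119.3,145,114.4)"
```

```text
t 16.17 p [562.3 299.5 165.2] jaw 81.4 F [ 0.39  0.01 -0.27] T [-0.    0.02  0.04] w 0.0856
lid 9138 ((25.995861053466797, -1.0490150451660156), (76.49983978271484, 75.77302551269531), 89.97694396972656)
bar 2516 ((25.996999740600586, -1.0127105712890625), (59.790748596191406, 16.01112174987793), 0.2684340178966522)
stop 265 ((68.37730407714844, -0.7978668212890625), (12.658985137939453, 109.56209564208984), 0.07407545298337936)
lid 466 ((29.251182556152344, -1.5410003662109375), (75.99961853027344, 80.68397521972656), 89.79997253417969)
bar 113 ((30.085317611694336, -0.5693769454956055), (15.8809232711792, 60.1121711730957), 89.65866088867188)
stop 237 ((68.61419677734375, -0.6291999816894531), (107.47196197509766, 20.54986572265625), 88.64506530761719)
t 16.27 p [560.7 298.7 162.3] jaw 81.4 F [-0.51 -0.15 -0.81] T [-0.03  0.02 -0.  ] w 0.0857
shift [  4.8  -18.87   1.73] turn -0.576 rows 4.7
```

View pics/w4.png

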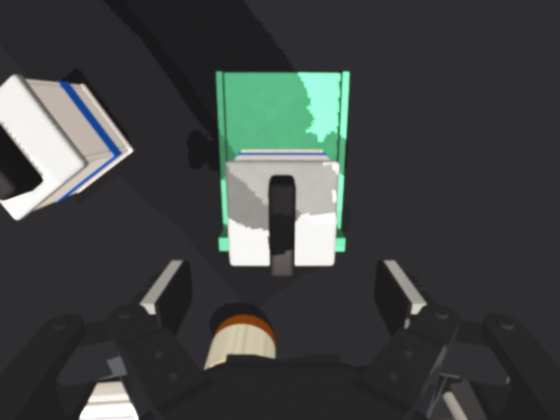

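The full canister sits square in the green tray: about 0.4 mm from the stop and within 0.3° by wrist depth. Now for the empty one.

>>> {"api": "arm_command", "payload": {
  "translation": [
    [0.7,-2.8,0],
    [1.6,-6.4,0],
    [2.6,-10.2,0.3],
    [3.6,-14,0.8],
    [4.4,-17.2,1.3]
  ],
  "turn": [-0.1,-0.21,-0.33,-0.45,-0.56],
  "hand": [0,0,0,0,0]
}}

```text
clock: 16.68
eef_pos: [0.4891, 0.1331, 0.148]
tool_rot: [-0.206, 0.978, -0.0, -0.002]
ft_force: [0.9, -0.6, 0.2]
grip_width: 0.0855
```

>>> {"api": "arm_command", "payload": {
  "translation": [
    [0.4,-1.5,0.4],
    [0.4,-1.5,0.4],
    [0.4,-1.5,0.4]
  ],
  "turn": [-0.016,-0.016,-0.016],
  "hand": [0,0,0]
}}

```text
clock: 16.93
eef_pos: [0.4931, 0.1191, 0.1446]
tool_rot: [-0.21, 0.978, 0.0, -0.001]
ft_force: [-0.2, 0.5, 0.1]
grip_width: 0.0853
```

```bash
python3 -c "
from h import *
st();bar(485,119);st();go(485,119.3,103,114.4)"
```

```text
t 16.93 p [493.1 119.1 144.6] jaw 114.3 F [-0.17  0.52  0.08] T [ 0.04  0.08 -0.  ] w 0.0853
2979 ((482.9154357910156, 118.60771179199219), (60.218910217285156, 16.051420211791992), 24.63026237487793)
t 16.98 p [493.7 120.  145. ] jaw 114.4 F [-0.8  -0.47 -0.12] T [ 0.02 -0.   -0.05] w 0.0853
shift [0.82 0.29 4.2 ] turn -0.001 rows 1.0
```

>>> {"api": "arm_command", "payload": {
  "translation": [
    [0.6,0.2,1.3],
    [0.9,0.3,3],
    [0.9,0.3,4],
    [0.9,0.3,4],
    [0.9,0.3,4]
  ],
  "turn": [-0.003,-0.003,-0.003,-0.003,-0.003],
  "hand": [0,0,0,1,1]
}}

```text
clock: 17.4
eef_pos: [0.4843, 0.1197, 0.1051]
tool_rot: [-0.214, 0.977, 0.0, -0.001]
ft_force: [-0.5, 0.3, 0.6]
grip_width: 0.0636
```

>>> {"api": "arm_command", "payload": {
  "translation": [
    [0,0,0],
    [0,0,0],
    [0,0,0],
    [0,0,0],
    [0,0,0]
  ],
  "turn": [0,0,0,0,0],
  "hand": [1,1,1,1,1]
}}

```text
clock: 17.82
eef_pos: [0.485, 0.1193, 0.1064]
tool_rot: [-0.213, 0.977, 0.0, 0.001]
ft_force: [-0.3, 1.6, 1.9]
grip_width: 0.0146
```

>>> {"api": "arm_command", "payload": {
  "translation": [
    [0,0,-0.5],
    [0,0,-2],
    [0,0,-4],
    [0,0,-5],
    [0,0,-5]
  ],
  "turn": [0,0,0,0,0],
  "hand": [1,1,1,1,1]
}}

```text
clock: 18.23
eef_pos: [0.4862, 0.1193, 0.1582]
tool_rot: [-0.213, 0.977, -0.0, 0.003]
ft_force: [0.7, -0.3, -2.7]
grip_width: 0.0154
```

```bash
python3 -c "
from h import *
st();camera('scene');st();go(375,-95,165,98.5)"
```

```text
t 18.23 p [486.2 119.3 158.2] jaw 114.6 F [ 0.68 -0.32 -2.72] T [ 0.04 -0.09  0.02] w 0.0154
t 18.28 p [485.4 119.1 156.8] jaw 114.6 F [ 0.04  0.09 -2.28] T [ 0.   -0.01  0.02] w 0.0151
shift [ 18.94 -14.88  -0.87] turn 0.281 rows 5.8
```

>>> {"api": "arm_command", "payload": {
  "translation": [
    [0.7,-0.6,-0.2],
    [2.4,-1.9,-0.5],
    [4.7,-3.6,-0.9],
    [7.2,-5.6,-1],
    [9.7,-7.5,-1]
  ],
  "turn": [0.02,0.05,0.09,0.13,0.16],
  "hand": [1,1,1,1,1]
}}

```text
clock: 18.7
eef_pos: [0.4257, 0.0091, 0.1647]
tool_rot: [-0.133, 0.991, -0.0, -0.001]
ft_force: [-0.2, -0.3, -2.4]
grip_width: 0.0146
```

>>> {"api": "arm_command", "payload": {
  "translation": [
    [2.6,-1.5,0],
    [5.2,-3,0],
    [7.8,-4.6,0],
    [10,-6.4,0],
    [11.2,-8.8,0]
  ],
  "turn": [0.03,0.06,0.09,0.11,0.12],
  "hand": [1,1,1,1,1]
}}

```text
clock: 19.12
eef_pos: [0.3382, -0.1043, 0.1643]
tool_rot: [-0.074, 0.997, 0.001, -0.003]
ft_force: [-0.0, 0.1, -1.7]
grip_width: 0.0148
```

```bash
python3 -c "
from h import *
st();go(498,-332.5,160,98.6)"
```

```text
t 19.12 p [ 338.2 -104.3  164.3] jaw 98.5 F [-0.04  0.06 -1.67] T [ 0.03 -0.06  0.04] w 0.0148
shift [-12.45 -24.93   0.32] turn -0.002 rows 6.7
```

>>> {"api": "arm_command", "payload": {
  "translation": [
    [-0.9,-2.2,0],
    [-2.2,-4.8,0],
    [-3.6,-7.5,0],
    [-5,-10.3,0],
    [-6.4,-13.1,0]
  ],
  "turn": [0,0,0,0,0],
  "hand": [1,1,1,1,1]
}}

```text
clock: 19.53
eef_pos: [0.4247, -0.2254, 0.1644]
tool_rot: [-0.074, 0.997, 0.001, -0.001]
ft_force: [0.6, -0.4, -2.5]
grip_width: 0.0147
```

>>> {"api": "arm_command", "payload": {
  "translation": [
    [-1.4,-2.8,0],
    [-2.9,-5.6,0.1],
    [-4.3,-8.4,0.2],
    [-5.4,-10.5,0.3],
    [-5.9,-11.5,0.3]
  ],
  "turn": [0,0,0,0,0],
  "hand": [1,1,1,1,1]
}}

```text
clock: 19.95
eef_pos: [0.5011, -0.3317, 0.1604]
tool_rot: [-0.073, 0.997, 0.0, -0.001]
ft_force: [0.3, 1.4, -1.8]
grip_width: 0.0149
```

>>> {"api": "arm_command", "payload": {
  "translation": [
    [0,0,0],
    [0,0,0]
  ],
  "turn": [0,0],
  "hand": [1,1]
}}

```text
clock: 20.12
eef_pos: [0.4997, -0.3291, 0.1608]
tool_rot: [-0.074, 0.997, 0.001, -0.002]
ft_force: [0.4, 0.4, -2.4]
grip_width: 0.0147
```

```bash
python3 - <<'E'
from h import *
st();p,d,i=snap('wrist','w5.png');st();W=cloud(d,i)*1000;ok=d>0;p=p.astype(int)
r,g,b=p[...,0],p[...,1],p[...,2]
a=np.radians(8.5);X,Y=W[...,0]-491.7,W[...,1]+333.3
u=X*np.cos(a)+Y*np.sin(a);v=-X*np.sin(a)+Y*np.cos(a)
G=ok&(r>g+60)&(r>b+60)&(W[...,2]<25)&(W[...,2]>-5)&(np.hypot(u,v)<110)
fl=G&(W[...,2]<10)
def edge(m,c0,c1):
    e=np.array([(v[:,c][m[:,c]][0],u[:,c][m[:,c]][0]) for c in range(c0,c1) if m[:,c].any()])
    return len(e),np.median(e[:,1]).round(1),np.degrees(np.polyfit(e[:,0],e[:,1],1)[0]).round(2)
print('tray open edge',edge(fl,235,335),'v rng floor',np.percentile(v[G],[1,99]).round(1))
lid=ok&(abs(u)<70)&(abs(v)<70)&(W[...,2]>125)&(W[...,2]<150)&~G
lid&=abs(W[...,2]-np.median(W[...,2][lid]))<4
print('lid',edge(lid,222,346),'z',np.median(W[...,2][lid]).round(1),'v',np.percentile(v[lid],[.5,99.5]).round(1))
go(498,-332.5,118,98.6)
E
```

```text
t 20.12 p [ 499.7 -329.1  160.8] jaw 98.5 F [ 0.4   0.39 -2.38] T [-0.02  0.06 -0.01] w 0.0147
t 20.17 p [ 499.5 -328.5  161.2] jaw 98.5 F [ 0.11  1.08 -0.9 ] T [ 0.02 -0.01 -0.01] w 0.0148
tray open edge (100, np.float64(-77.0), np.float64(-0.02)) v rng floor [-59.7  57.4]
lid (124, np.float64(-31.3), np.float64(-0.03)) z 139.6 v [-34.8  40. ]
shift [ 0.2  -0.38  4.32] turn -0.002 rows 1.0
```

View pics/w5.png

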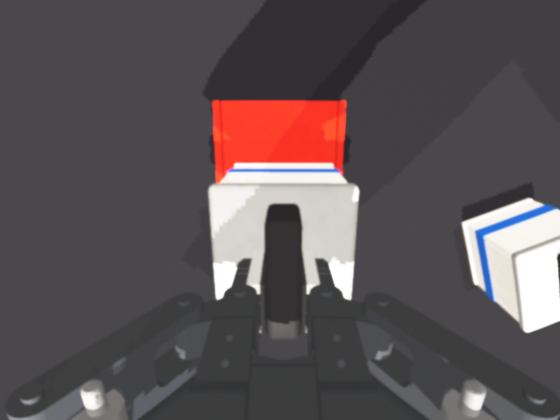

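The wrist view shows the canister parallel to the red tray (0.0° apart) and about 3 mm to the left, so I shift it while lowering.

>>> {"api": "arm_command", "payload": {
  "translation": [
    [0,-0.1,0.8],
    [0,-0.3,2.1],
    [0,-0.35,3.4],
    [0,-0.35,4.1],
    [0,-0.35,4.3]
  ],
  "turn": [0,0,0,0,0],
  "hand": [1,1,1,1,1]
}}

```text
clock: 20.58
eef_pos: [0.5, -0.3312, 0.1178]
tool_rot: [-0.075, 0.997, 0.001, -0.002]
ft_force: [-0.5, 1.7, -2.8]
grip_width: 0.0148
```

>>> {"api": "arm_command", "payload": {
  "translation": [
    [0,0,0.1],
    [0,0,0.2],
    [0,0,0.2]
  ],
  "turn": [0,0,0],
  "hand": [1,1,1]
}}

```text
clock: 20.83
eef_pos: [0.5019, -0.3326, 0.1183]
tool_rot: [-0.075, 0.997, -0.0, 0.0]
ft_force: [0.2, -0.3, -2.5]
grip_width: 0.0145
```

```bash
python3 -c "
from h import *
st()"
```

```text
t 20.83 p [ 501.9 -332.6  118.3] jaw 98.6 F [ 0.2  -0.25 -2.45] T [-0.05 -0.07 -0.02] w 0.0145
```

>>> {"api": "arm_command", "payload": {
  "translation": [
    [0,0,0.15],
    [0,0,0.3],
    [0,0,0.4],
    [0,0,0.45],
    [0,0,0.48]
  ],
  "turn": [0,0,0,0,0],
  "hand": [1,1,1,1,1]
}}

```text
clock: 21.25
eef_pos: [0.5016, -0.3326, 0.1128]
tool_rot: [-0.075, 0.997, 0.0, -0.0]
ft_force: [-0.3, 0.9, -1.6]
grip_width: 0.0148
```

>>> {"api": "arm_command", "payload": {
  "translation": [
    [0,0,0.03],
    [0,0,0.06]
  ],
  "turn": [0,0],
  "hand": [1,1]
}}

```text
clock: 21.42
eef_pos: [0.5016, -0.3326, 0.1125]
tool_rot: [-0.075, 0.997, -0.0, 0.0]
ft_force: [-0.6, 0.6, 0.9]
grip_width: 0.015
```

```bash
python3 -c "
from h import *
st()"
```

```text
t 21.42 p [ 501.6 -332.6  112.5] jaw 98.5 F [-0.59  0.59  0.94] T [ 0.16  0.2  -0.03] w 0.015
```

>>> {"api": "arm_command", "payload": {
  "translation": [
    [-0.2,0,0],
    [-0.5,0,0],
    [-0.9,0,0],
    [-1.2,0,0],
    [-1.3,0,0]
  ],
  "turn": [0,0,0,0,0],
  "hand": [1,1,1,1,1]
}}

```text
clock: 21.83
eef_pos: [0.5152, -0.3306, 0.1125]
tool_rot: [-0.075, 0.997, -0.0, 0.0]
ft_force: [-2.0, 0.6, 1.6]
grip_width: 0.0148
```

>>> {"api": "arm_command", "payload": {
  "translation": [
    [-0.05,0,0],
    [-0.1,0,0],
    [-0.15,0,0]
  ],
  "turn": [0,0,0],
  "hand": [1,1,1]
}}

```text
clock: 22.08
eef_pos: [0.5159, -0.3305, 0.1125]
tool_rot: [-0.074, 0.997, -0.0, -0.0]
ft_force: [-2.2, 0.4, 2.2]
grip_width: 0.0151
```

```bash
python3 -c "
from h import *
st();check('side',491,-333,8.5,'s6.png');st()"
```

```text
t 22.08 p [ 515.9 -330.5  112.5] jaw 98.5 F [-2.21  0.44  2.21] T [ 0.01  0.38 -0.01] w 0.0151
lid 1610 ((23.970199584960938, -0.76947021484375), (78.02710723876953, 75.72283172607422), 0.03294380381703377)
bar 465 ((21.160598754882812, -1.3884716033935547), (39.08170700073242, 54.051578521728516), 65.82081604003906)
stop 145 ((69.1190185546875, -45.17987060546875), (18.721153259277344, 21.31229019165039), 9.042134284973145)
t 22.13 p [ 516.  -330.5  112.5] jaw 98.5 F [-0.88  0.87  1.2 ] T [-0.    0.23  0.01] w 0.0146
```

About 3 mm to go, so I creep.

>>> {"api": "arm_command", "payload": {
  "translation": [
    [-0.04,0,0],
    [-0.08,0,0],
    [-0.12,0,0],
    [-0.16,0,0]
  ],
  "turn": [0,0,0,0],
  "hand": [1,1,1,1]
}}

```text
clock: 22.47
eef_pos: [0.5175, -0.3303, 0.1126]
tool_rot: [-0.074, 0.997, -0.0, 0.0]
ft_force: [-3.5, 1.0, 3.3]
grip_width: 0.015
```

>>> {"api": "arm_command", "payload": {
  "translation": [
    [-0.04,0,0],
    [-0.08,0,0]
  ],
  "turn": [0,0],
  "hand": [1,1]
}}

```text
clock: 22.63
eef_pos: [0.5184, -0.3302, 0.1125]
tool_rot: [-0.074, 0.997, -0.0, 0.0]
ft_force: [-3.1, 1.5, 6.1]
grip_width: 0.0149
```

```bash
python3 -c "
from h import *
st()"
```

```text
t 22.63 p [ 518.4 -330.2  112.5] jaw 98.5 F [-3.1   1.47  6.09] T [ 0.14  0.6  -0.08] w 0.0149
```

>>> {"api": "arm_command", "payload": {
  "translation": [
    [-0.04,0,-0.01],
    [-0.08,0,-0.02],
    [-0.12,0,-0.02]
  ],
  "turn": [0,0,0],
  "hand": [1,1,1]
}}

```text
clock: 22.88
eef_pos: [0.5193, -0.33, 0.1125]
tool_rot: [-0.074, 0.997, -0.0, -0.0]
ft_force: [-4.6, 0.1, 5.0]
grip_width: 0.0146
```

>>> {"api": "arm_command", "payload": {
  "translation": [
    [-0.03,0,0],
    [-0.06,0,0]
  ],
  "turn": [0,0],
  "hand": [1,1]
}}

```text
clock: 23.05
eef_pos: [0.5194, -0.33, 0.1126]
tool_rot: [-0.074, 0.997, -0.0, -0.001]
ft_force: [-5.0, 0.2, 5.8]
grip_width: 0.0145
```

```bash
python3 -c "
from h import *
st()"
```

```text
t 23.05 p [ 519.4 -330.   112.6] jaw 98.5 F [-5.03  0.23  5.82] T [-0.1   1.17 -0.06] w 0.0145
```

Nearly stopped, so one more small push to confirm contact.

>>> {"api": "arm_command", "payload": {
  "translation": [
    [-0.04,0,0],
    [-0.08,0,0],
    [-0.1,0,0]
  ],
  "turn": [0,0,0],
  "hand": [1,1,1]
}}

```text
clock: 23.3
eef_pos: [0.5196, -0.3299, 0.1126]
tool_rot: [-0.074, 0.997, -0.0, -0.001]
ft_force: [-6.9, 0.5, 7.6]
grip_width: 0.0146
```

```bash
python3 -c "
from h import *
st()"
```

```text
t 23.3 p [ 519.6 -329.9  112.6] jaw 98.5 F [-6.88  0.53  7.57] T [-0.15  1.62 -0.06] w 0.0146
```

>>> {"api": "arm_command", "payload": {
  "translation": [
    [0,0,0],
    [0,0,0],
    [0,0,0],
    [0,0,0],
    [0,0,0]
  ],
  "turn": [0,0,0,0,0],
  "hand": [0,0,0,0,0]
}}

```text
clock: 23.72
eef_pos: [0.5214, -0.3295, 0.1122]
tool_rot: [-0.075, 0.997, 0.0, 0.0]
ft_force: [-0.3, 0.5, 0.2]
grip_width: 0.0745
```

>>> {"api": "arm_command", "payload": {
  "translation": [
    [0,0,-0.5],
    [0,0,-2.5],
    [0,0,-4.5],
    [0,0,-5],
    [0,0,-5]
  ],
  "turn": [0,0,0,0,0],
  "hand": [0,0,0,0,0]
}}

```text
clock: 24.13
eef_pos: [0.5225, -0.3305, 0.165]
tool_rot: [-0.075, 0.997, -0.002, 0.002]
ft_force: [0.0, 0.4, -0.1]
grip_width: 0.0851
```

```bash
python3 -c "
from h import *
st();check('wrist',491,-333,8.5,'w7.png');print('green');check('scene',531,303.8,-8.7,'sc7.png');st()
p,d,i=snap('scene');W=cloud(d,i)*1000
for n,c in(('R',(516,-100)),):
    m=(d>0)&(W[...,2]>108)&(W[...,2]<118)&(np.hypot(W[...,0]-c[0],W[...,1]-c[1])<60);print(n,cv2.minAreaRect(W[m][:,:2].astype(np.float32)))
"
```

```text
t 24.13 p [ 522.5 -330.5  165. ] jaw 98.6 F [ 0.04  0.37 -0.13] T [-0.   -0.01 -0.01] w 0.0851
lid 9171 ((25.559158325195312, -1.8078994750976562), (76.04999542236328, 76.33605194091797), 0.035795800387859344)
bar 2522 ((25.49586296081543, -1.8411026000976562), (59.73758316040039, 16.01871681213379), 0.13750843703746796)
stop 259 ((68.13286590576172, -1.3253860473632812), (109.53553771972656, 12.397942543029785), 89.89679718017578)
green
lid 474 ((30.129741668701172, -1.605682373046875), (75.67195129394531, 79.57609558105469), 89.77479553222656)
bar 118 ((30.05304527282715, -0.7430267333984375), (16.275318145751953, 59.03475570678711), 89.49317932128906)
stop 229 ((69.21973419189453, 0.0638275146484375), (107.92268371582031, 19.267969131469727), 89.8147964477539)
t 24.23 p [ 521.  -329.6  162.1] jaw 98.6 F [ 0.22 -0.1  -0.78] T [-0.01  0.01 -0.03] w 0.0851
R ((517.8931884765625, -100.36560821533203), (59.681983947753906, 16.43088150024414), 29.139610290527344)
```

View pics/sc7.png

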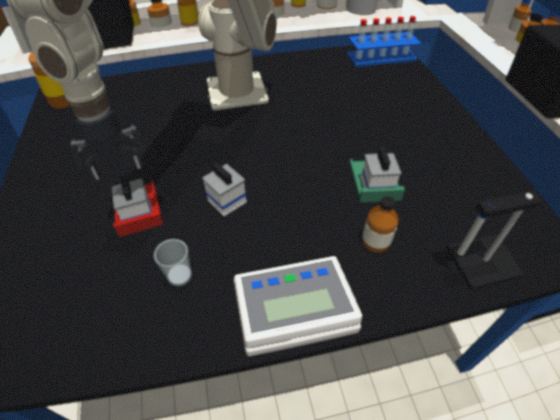

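View pics/w7.png

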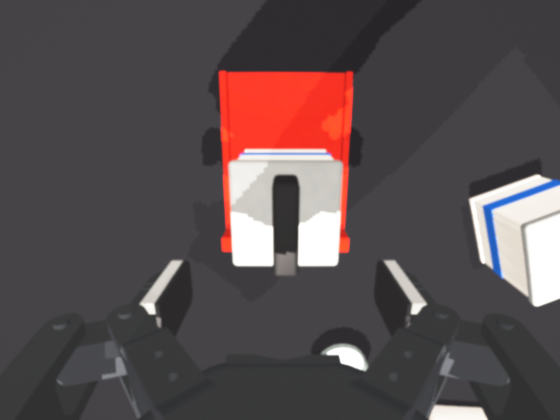

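The scene view shows the canisters standing in the red tray (135,205) and the green tray (380,175), the half-full one at (225,188), and the bottle and beaker unmoved. In the wrist view the red-tray canister is square and against its stop at row 245. I'm handing in.

```bash
python3 -c "
from h import *
print(job_done());st()"
```

```text
the job is handed in; nothing more can be done
None
the job is handed in; nothing more can be done
```

The job is handed in, finished at about 24 s of the 72 s allowed. The full canister is in the green tray, the empty one in the red tray, and the half-full one is back where it stood.

**Weights felt:** the left canister gave about 2.3 N (empty), the right one about 4.2 N (half full) and the far one about 7.2 N (full).

**Set-downs:** I put the empty canister back on the bench after its first weighing, so the full one could go to green first. That set-down peaked at about 20 N, firmer than I wanted. All later set-downs and pushes stayed under about 10 N.

**Last checks:**
- **Green and red trays:** wrist depth shows both canisters within about 0.5 mm of the back stop and within about 0.3° of square. Both stopped moving under a rising push force before release.
- **Half-full canister:** it is within about 1 mm and 1° of its original pose.
- **Bottle and beaker:** they look unmoved in the last scene picture. I did not measure their final positions.

**Disagreement:** the scene camera put the green canister about 4 mm farther along the tray than the wrist camera did. That would put it inside the stop, so I relied on the close wrist view and the contact force.

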